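# Pass the badge tray through the sprung gate

## Task

Swing the red sprung gate of the blue chute back with one fingertip and, while that finger holds it open, push the grey tray through with another finger (its upright yellow tab is there to be pushed); keep pushing until the tray rests against the black end stop and the gate has swung shut behind it. Only push: do not lift or tip the tray, and leave the things around the chute where they are.

Things in the scene. Friction and masses are not known exactly. Their poses are not given: they have to be found in the camera images.
- chute: fixed straight open-topped chute, aluminium floor, blue side walls. x axis: the way the tray travels; y: left of that; z up. Origin at table height on the channel's centre line, abreast of the gate hinge. Channel 96 mm wide (y -48 to +48 mm), open end at x = -248 mm. Floor 6 mm and wall tops 24 mm above the table; walls 6 mm thick; base plate edges at y = +-64 mm
- chute_stop (a point): centre of the face of the black rubber end stop, at chute x = 118 mm, at its top edge 26 mm above the table. With the tray against it the tray's origin is at chute x = 65.5 mm
- gate (a joint): hinge angle of the red gate, rad: 0 shut (as at the start), 0.70 open, parallel to the left wall, hard stop 0.77. Shut, it slants from the hinge upstream across the channel, 0.70 rad to the right of the chute's -x direction. It opens upstream, towards the coming tray and the left wall; a tray pushed against the shut gate jams. A light spring shuts it (0.1 N m when open: 1.5 N at 67 mm)
- gate_hinge (a point): point on the upright hinge axis, at chute x = 0, y = +54 mm, 65 mm above the table; the post there is 10 mm thick and 74 mm high. Blade of the gate: 6 mm thick, reaching 63 mm from the hinge, 10 to 68 mm above the table. To swing clear of the tray it needs the tray's front upstream of chute x = -66 mm
- gate_end (a point): far end of the arm along the gate's top edge, on its centre line: the arm is 6 mm thick, 58 to 72 mm above the table, reaching 110 mm from the hinge. The face to press looks downstream and right. Once the tray's nose is well beside the open blade, the tray's side keeps the gate open
- tray: loose grey tray of white discs, 105 mm long (x), 90 mm wide (y), 22 mm high, front corners rounded by 12 mm, 0.2 to 0.4 kg. Origin at the centre of its underside, x axis forward along the chute: front at x = +52.5 mm, rear at -52.5 mm. It starts in the chute, upstream of the gate
- tray_tab (a point): centre of the rear (push) face of the tray's upright yellow tab, 32 mm behind the tray's front, 40 mm above its underside; the tab is 44 mm wide (y), 8 mm thick, and its top is 46 mm above the tray's underside (52 mm above the table)
- tape_roll: bystander, not to be disturbed: orange packing tape roll standing flat, 90 mm across, 48 mm high; origin at the centre of its underside
- coasters: bystander, not to be disturbed: round stack of cork coasters, 90 mm across, 40 mm high; origin at the centre of its underside
- jar: bystander, not to be disturbed: small amber jar with white cap, 56 mm across, 62 mm high; origin at the centre of its underside
- brush: bystander, not to be disturbed: brush, 160 mm long, lying on the table; origin at the centre of its underside
- mug_a: bystander, not to be disturbed: white mug, 82 mm across, 95 mm high; origin at the centre of its underside
- mug_b: bystander, not to be disturbed: white mug, 82 mm across, 95 mm high; origin at the centre of its underside
- mug_c: bystander, not to be disturbed: white mug, 82 mm across, 95 mm high; origin at the centre of its underside

How it is judged:
By the outcome, as a careful person would: the job done as asked, in the order asked, and still so for the second after the job is handed in, with the robot touching nothing.
It also fails if it takes over 54 s, if anything falls off the work surface, if the arm or the gripper's body presses on something with over 40 N, if the wrist force passes 120 N, or if a joint passes its speed limit or range.

## Robot

A 6-joint arm with a two-finger parallel gripper is mounted at the origin on the work surface. World frame = base frame: x ahead of the robot, y to its left, z up, the work surface at z = 0. Lengths are in mm, angles in rad, forces in N, time in s.
With the tool pointing down it reaches from about 325 to 1000 mm from the base axis. Payload 5.1 kg.
Tool frame: the origin (TCP) lies at the centre of the arm's flange, where the gripper is bolted on; the fingertips stand 173 mm ahead of it and the grasp point (between the pads) lies 155 mm ahead of it; z points along the fingers, x is the direction in which the jaws open and shut, and the axes are right-handed (so a half turn about z gives the same grasp; the last joint's range is limited). The gripper opens to 85 mm and grips with 20 to 120 N. Pads are 22 mm wide; open, the fingers measure 114 mm over their backs; the gripper's body (76 mm by 85 mm) begins 54 mm behind the grasp point. The pads swing forward as they close: fully open they stand 13 mm farther back than shut.
Start: joints at [1.022, 0.124, 1.65, -0, 1.367, -0.083], TCP at [291.958, 580.73, 404.722] pointing down, gripper open.
Joint ranges: [-2.61, 2.61], [-1.02, 2.33], [0.03, 2.71], [-1.35, 4.49], [0.32, 2.68], [-2.91, 2.91]. Speed limits (rad/s): [2.57, 2.57, 3.14, 3.14, 3.14, 3.14].

## Interface

Orientations are given as a rotation vector (axis times angle).
In Python, from rig import r, command_gripper, telemetry, vision, sign_off gives the robot as it stands. The module is installed in compiled form; this text tells all that it offers. Calls block until the motion is done:
- r.move_pose(position, orientation): joint-space move of the TCP to a pose.
- r.movel(position, frame=None, vel=150): straight line of the TCP; frame=None keeps the orientation; vel is the mean speed in mm/s.
- r.set_joints(angles): joint-space move.
- command_gripper(opening, force=None): finger opening in mm; force is the grip in N (None keeps the last); returns when the fingers have stopped.
- r.dwell(seconds).
- r.solve_ik(position, orientation): joint angles nearest the present ones, or None.
- telemetry.observe(): the state.
- vision.capture(name): name is "scene" or "top"; returns the picture (384x512x3 uint8, red, green, blue); there is no depth.
- vision.camera_info(name): a dict with "intrinsics" (3x3 intrinsics, pixels), "dist_coeffs" ([k1, k2, p1, p2, k3] as OpenCV has them; the pictures are not rectified), "world_to_cam" (4x4, takes a point from world to camera coordinates). Camera axes: x right, y up, looking along -z (the intrinsics and any distortion apply to the point x, -y, -z); pixel columns grow to the right and rows downward; lengths in mm; the calibration is good to about 2 mm. A picture is of the moment at which its call begins. camera_info takes no time and is no camera call.
A pose or a line that the arm cannot do raises r.PlanningError and nothing moves.
- sign_off(): hands the job in, once; it reports no verdict.
The state is a dict: "t": time; "joint_positions": joint angles; "dq": joint speeds; "joint_torque": joint torques, N m; "ee_pos": TCP position; "eef_rot": TCP orientation; "force": force on the tool from outside, world axes, zero at the start; "ft_torque": the same for the moment, N m; "finger_gap": finger opening in mm.
Only numpy, scipy, OpenCV 4.12 (cv2) and the standard library are available. Lean on these libraries where they do the work, as an engineer would, in place of code of your own. Each camera call takes 0.05 s, during which the arm holds its last target. There are 200 camera calls.

## Working session

There is one attempt and no reset: what is moved stays moved. The work goes in short steps, each a Python script; the robot and the scene stay as the last script left them, time stands still between calls to the robot, and variables do not carry over. Pictures are saved under pics/ and viewed, about 8 in all and at most 12, crops included, and the job is handed in when it is done.

```bash
mkdir -p pics
python3 - <<'E'
from rig import *
import cv2,numpy as np
for n in("scene","top"):
    im=vision.capture(n); cv2.imwrite(f"pics/{n}0.png",im[:,:,::-1])
    i=vision.camera_info(n); print(n,np.round(i["intrinsics"],1).tolist(),i["dist_coeffs"],np.round(i["world_to_cam"],3).tolist())
s=telemetry.observe(); print({k:np.round(v,3).tolist() for k,v in s.items()})
E
```

```text
scene [[391.9, 0.0, 251.9], [0.0, 391.9, 189.9], [0.0, 0.0, 1.0]] [-0.05835025  0.          0.          0.          0.        ] [[-0.465, 0.886, -0.002, 334.666], [-0.742, -0.388, 0.547, 353.554], [0.483, 0.255, 0.837, -1485.411], [0.0, 0.0, 0.0, 1.0]]
top [[351.7, 0.0, 258.1], [0.0, 351.7, 187.9], [0.0, 0.0, 1.0]] [-0.01568  0.       0.       0.       0.     ] [[-0.027, -1.0, -0.005, -58.117], [0.984, -0.028, 0.176, -584.858], [-0.176, -0.0, 0.984, -870.215], [0.0, 0.0, 0.0, 1.0]]
{'t': 0.1, 'joint_positions': [1.022, 0.124, 1.652, 0.0, 1.368, -0.083], 'dq': [0.0, -0.002, -0.002, 0.001, 0.001, -0.001], 'joint_torque': [0.0, -42.493, -36.665, -0.0, 0.004, -0.0], 'ee_pos': [291.834, 580.539, 403.563], 'eef_rot': [2.673, 1.648, -0.003], 'force': [-0.529, 0.191, -0.78], 'ft_torque': [-0.025, -0.027, -0.025], 'finger_gap': 85.69}
```

View pics/scene0.png

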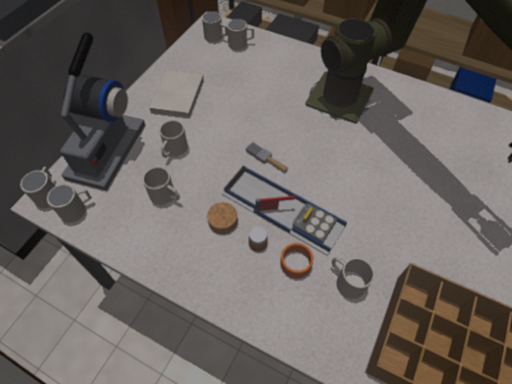

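View pics/top0.png

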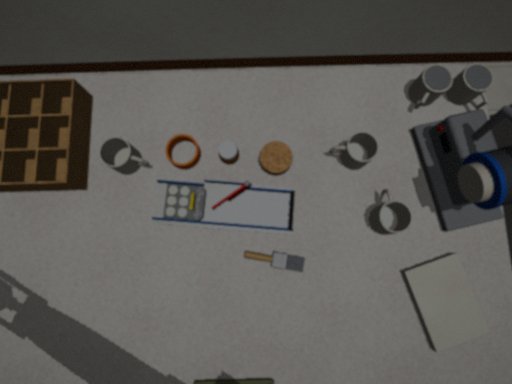

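The scene view has the chute at about (285,207). In the top view the chute runs from (155,200) to (293,210) and travel is to the right. The tray is at (184,201) with its yellow tab at (193,201). The gate runs from (213,207) to its hinge at (248,184). Next I'll measure these.

```bash
cat > h.py <<'E'
import cv2,numpy as np
from rig import *
def ray(n,px,z):
    "pixels (N,2) -> world points on plane z"
    i=vision.camera_info(n); M=np.array(i["world_to_cam"]); R,t=M[:3,:3],M[:3,3]
    u=cv2.undistortPoints(np.float64(px).reshape(-1,1,2),np.array(i["intrinsics"]),np.array(i["dist_coeffs"])).reshape(-1,2)
    d=np.c_[u[:,0],-u[:,1],-np.ones(len(u))]@R; o=-R.T@t
    return o+d*((z-o[2])/d[:,2])[:,None]
def proj(n,P):
    i=vision.camera_info(n); M=np.array(i["world_to_cam"]); D=np.diag([1,-1,-1.])
    return cv2.projectPoints(np.float64(P).reshape(-1,1,3),cv2.Rodrigues(D@M[:3,:3])[0],D@M[:3,3],np.array(i["intrinsics"]),np.array(i["dist_coeffs"]))[0].reshape(-1,2)
E
python3 - <<'E'
from h import *
im=cv2.imread("pics/top0.png"); hsv=cv2.cvtColor(im,cv2.COLOR_BGR2HSV)
c=im[165:245,140:310]; cv2.imwrite("pics/c1.png",cv2.resize(c,None,fx=4.5,fy=4.5,interpolation=cv2.INTER_CUBIC))
sub=np.zeros(im.shape[:2],np.uint8); sub[170:240,145:300]=255
def m(lo,hi,im=hsv): return cv2.inRange(im,lo,hi)&sub
b=m((100,100,30),(130,255,255)); r=m((0,130,60),(8,255,255))|m((170,130,60),(180,255,255)); y=m((20,130,60),(35,255,255))
for k,v in dict(b=b,r=r,y=y).items():
    q=cv2.findNonZero(v)
    if q is None: print(k,None); continue
    print(k,len(q),cv2.boundingRect(q),cv2.minAreaRect(q))
yy,xx=np.nonzero(b)
for nm,s in(("up",yy<200),("lo",yy>205)):
    P=ray("top",np.c_[xx[s],yy[s]],24); l=cv2.fitLine(np.float32(P[:,:2]),cv2.DIST_HUBER,0,.01,.01).ravel(); a=P[:,:2]@l[:2]
    print(nm,s.sum(),l,P[a.argmin()],P[a.argmax()])
print("hinge",ray("top",[[247,184]],74),"tab",ray("top",[[193,201]],52),"stop",ray("top",[[291,210]],26))
E
```

```text
b 197 (155, 181, 137, 49) ((223.48037719726562, 204.64356994628906), (134.3702392578125, 38.504032135009766), 4.6106486320495605)
r 82 (213, 184, 33, 24) ((229.0, 196.50001525878906), (3.200000286102295, 38.20000076293945), 53.13010025024414)
y 68 (190, 193, 5, 17) ((192.0, 201.0), (16.0, 4.0), 90.0)
up 109 [1.0698494e-01 9.9426067e-01 5.9598230e+02 2.1744183e+01] [ 574.43951566 -162.69438654   24.        ] [614.75887053 194.44845799  24.        ]
lo 88 [1.1251175e-01 9.9365038e-01 4.9973367e+02 6.3940872e+01] [ 478.0350826  -153.19923244   24.        ] [514.28646642 202.91530595  24.        ]
hinge [[590.1320447 -46.1856221  74.       ]] tab [[553.19954846  96.27732207  52.        ]] stop [[ 525.50818209 -160.3859761    26.        ]]
```

View pics/c1.png

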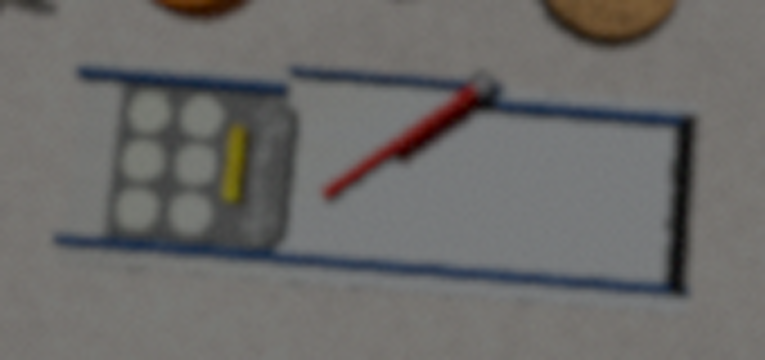

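The crop shows the hinge cap at (485,85), the gate end at (328,193), the stop face around x=670 and the tab at (233,163). The left wall steps outwards beside the gate. I'll fit the chute frame rigidly from these points and check it in the scene view.

Run:
```python
from h import *
f=lambda x,y:(140+x/4.5-.5+.11,165+y/4.5-.5+.11)
feat=[ # crop px, z, chute xy
((485,84),74,(0,54)),((328,194),72,(-84.1,-16.9)),((672,204),26,(118,0)),((56,239),24,(-248,-51)),((79,72),24,(-248,51)),((450,272),24,None)]
W=np.array([ray("top",[f(*a)],z)[0] for a,z,_ in feat]); C=np.array([c for *_,c in feat if c]);w=W[:len(C),:2]
cm,wm=C.mean(0),w.mean(0); H=(C-cm).T@(w-wm); a=np.arctan2(H[0,1]-H[1,0],H[0,0]+H[1,1])
R=np.array([[np.cos(a),-np.sin(a)],[np.sin(a),np.cos(a)]]); o=wm-R@cm
print("yaw",a,"origin",o,"resid\n",np.round((w-o)@R-C,1))
yp=np.float64([(190,193,),(194,193),(190,209),(194,209)]).mean(0)
for nm,p,z in(("tab top",yp,52),("tray front",f(293,170),28),("frontL",f(285,92),28),("rearR",f(110,236),28),("rearL",f(126,85),28)):
    print(nm,np.round((ray("top",[p],z)[0,:2]-o)@R,1))
np.savez("frame.npz",a=a,o=o)
# scene check
S=cv2.imread("pics/scene0.png")
P=lambda x,y,z:np.r_[o+R@np.array([x,y]),z]
pts=[P(0,54,74),P(-84.1,-16.9,72),P(118,48,24),P(118,-48,24),P(-248,-51,24),P(-248,51,24),P(0,-51,24)]
q=proj("scene",pts); k=6; x0,y0=215,160
c=cv2.resize(S[y0:y0+95,x0:x0+132],None,fx=k,fy=k,interpolation=cv2.INTER_CUBIC); c=cv2.convertScaleAbs(c,alpha=1.6)
for u,v in q: cv2.drawMarker(c,(int((u-x0+.5)*k),int((v-y0+.5)*k)),(0,255,0),cv2.MARKER_CROSS,14,1)
cv2.imwrite("pics/c2.png",c)
# bystanders rough chute coords
for nm,p,z in(("tape",(183,151),48),("jar",(229,151),62),("coast",(276,157),40),("mug R",(361,150),95),("mug L",(117,153),95),("mug3",(397,216),95)): print(nm,np.round((ray("top",[p],z)[0,:2]-o)@R))
```

```text
yaw -1.6809263193087387 origin [538.60550535 -40.84460271] resid
 [[ 0.5 -0.2]
 [ 1.7  0.8]
 [-3.2 -0.2]
 [ 0.4  0.1]
 [ 0.6 -0.5]]
tab top [-140.5   -0.8]
tray front [-111.     1.3]
frontL [-121.    47.8]
rearR [-214.6  -46.7]
rearL [-216.8   44.2]
tape [-181.  133.]
jar [-56. 139.]
coast [ 69. 138.]
mug R [282. 159.]
mug L [-337.  101.]
mug3 [376.  -2.]
```

View pics/c2.png

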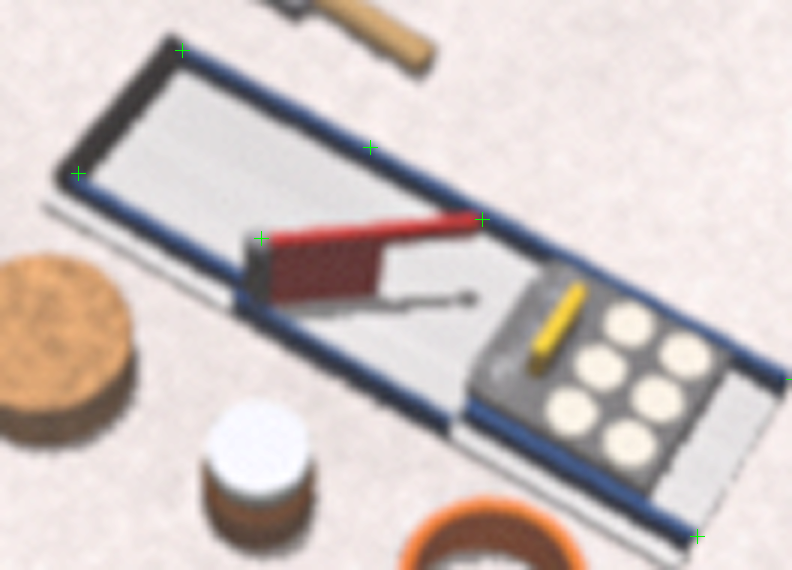

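The fit holds to about 3 mm, and the scene overlay agrees. The tray's front is at x≈-112 mm and the tab's rear face at about -144 mm. 

The plan, with A as the gate finger and B as the push finger:
1. Lower with the jaws along the chute, A on the gate's downstream side and B behind the tab.
2. Shift left so A opens the gate.
3. Narrow the gripper, yaw so B is centred behind the tab, then push.

Before that I'll probe the chute floor to get the tip height.

```bash
cat >> h.py <<'E'
F=np.load("frame.npz"); AY=float(F["a"]); O=F["o"]
RC=np.array([[np.cos(AY),-np.sin(AY)],[np.sin(AY),np.cos(AY)]])
from scipy.spatial.transform import Rotation as Rn
def jaw(th): return np.array([np.sin(th),np.cos(th)])      # B->A, chute frame
def ori(th):
    a=AY+np.pi/2-th; return (Rn.from_euler("z",a)*Rn.from_rotvec([np.pi,0,0])).as_rotvec()
def pos(mid,z): return np.r_[O+RC@np.array(mid,float),z]
def st(msg=""):
    s=telemetry.observe(); f=np.array(s["force"]); c=(np.array(s["ee_pos"][:2])-O)@RC
    print(msg,"t%.2f"%s["t"],"mid",c.round(1),"z%.1f"%s["ee_pos"][2],"F(chute)",(f[:2]@RC).round(1),"Fz%.1f"%f[2],"gap%.1f"%s["finger_gap"]); return s,f
E
python3 - <<'E'
from h import *
th=np.pi/2
command_gripper(47.5,30); r.move_pose(pos((62,-3),230),ori(th)); s,f0=st("above"); print(np.round(s["joint_positions"],2),np.round(s["eef_rot"],3),ori(th))
z=198
r.movel(pos((62,-3),z),vel=120); s,f0=st("low")
while z>160:
    z-=1.5; r.movel(pos((62,-3),z),vel=40); s=telemetry.observe()
    if s["force"][2]-f0[2]>3: break
st("touch cmd %.1f"%z)
r.movel(pos((62,-3),z+40),vel=150); st("up")
E
```

```text
above t3.18 mid [61.5 -2.8] z230.3 F(chute) [-0.7 -0.2] Fz0.7 gap47.3
[-0.29  0.06  2.04  0.    1.05  1.39] [-2.097e+00  2.339e+00 -1.000e-03] [ 2.09581259e+00 -2.34033630e+00 -1.43304268e-16]
low t3.60 mid [61.7 -3.2] z197.4 F(chute) [-0.3  0.3] Fz0.3 gap47.4
touch cmd 175.5 t7.35 mid [62.  -2.7] z176.8 F(chute) [ 0.2 -4.8] Fz9.7 gap47.7
up t7.77 mid [62.  -2.8] z215.8 F(chute) [-0.2  0.6] Fz-0.1 gap47.3
```

Run:
```python
from h import *
th=np.pi/2; Z=207
r.movel(pos((62,-3),300),vel=250); command_gripper(82.5)
r.movel(pos((-111.5,-26),300),vel=250)
r.movel(pos((-111.5,-26),Z),vel=150); st("down")
p0,p1=np.array([-111.5,-26]),np.array([-131.5,39.5])
for k in np.linspace(0,1,6)[1:]:
    r.movel(pos(p0+k*(p1-p0),Z),vel=70); s,f=st("%.1f"%k)
    if np.linalg.norm(f)>15: break
for n in("scene","top"): cv2.imwrite(f"pics/{n}3.png",vision.capture(n)[:,:,::-1])
S=cv2.imread("pics/scene3.png")[140:250,215:350]; T=cv2.imread("pics/top3.png")[160:250,140:310]
k=lambda c:cv2.convertScaleAbs(cv2.resize(c,(640,int(640*c.shape[0]/c.shape[1])),interpolation=cv2.INTER_CUBIC),alpha=1.5)
a=k(S);b=k(T); v=np.vstack([a,b]); cv2.imwrite("pics/c3.png",cv2.resize(v,None,fx=.69,fy=.69));
```

```text
down t10.32 mid [-111.2  -25.4] z207.7 F(chute) [0.1 0.1] Fz0.5 gap82.3
0.2 t10.66 mid [-115.7  -12.1] z207.9 F(chute) [ 0.5 -0.2] Fz0.1 gap82.8
0.4 t11.00 mid [-119.6    0.5] z207.0 F(chute) [ 0.2 -1.5] Fz0.1 gap82.6
0.6 t11.34 mid [-123.6   13.6] z207.0 F(chute) [ 0.4 -0.2] Fz1.0 gap82.5
0.8 t11.68 mid [-127.6   26.7] z207.1 F(chute) [ 0.2 -1.4] Fz0.4 gap82.2
1.0 t12.03 mid [-131.6   39.8] z207.1 F(chute) [-0.4 -1.8] Fz0.8 gap82.6
```

View pics/c3.png

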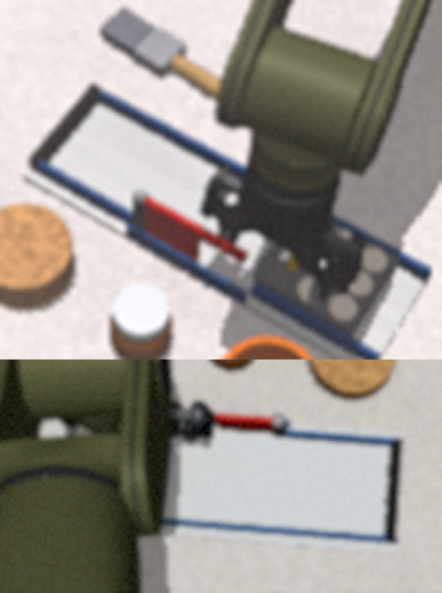

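The gate is open and parallel to the wall, held by finger A with about 1.8 N, and the tray has not moved. Next I narrow the gripper, yaw and advance.

Run:
```python
from h import *
Z=207
command_gripper(47.5); st("closed")
for d in(82,73,65):
    th=np.radians(d); off=7.25*np.cos(th)+11*np.sin(th)
    A=np.array([-101,51.3-off]); mid=A-31*jaw(th); r.movel(pos(mid,Z),ori(th),vel=60); st(d)
for x in np.arange(mid[0]+10,-54,8):
    r.movel(pos((x,mid[1]),Z),vel=50); s,f=st("adv")
    if np.linalg.norm(f)>12: print("STOP"); break
for n in("scene","top"): cv2.imwrite(f"pics/{n}4.png",vision.capture(n)[:,:,::-1])
S=cv2.imread("pics/scene4.png")[140:250,215:350]; T=cv2.imread("pics/top4.png")[160:250,140:310]
k=lambda c:cv2.convertScaleAbs(cv2.resize(c,(440,int(440*c.shape[0]/c.shape[1])),interpolation=cv2.INTER_CUBIC),alpha=1.5)
cv2.imwrite("pics/c4.png",np.vstack([k(S),k(T)]))
```

```text
closed t12.57 mid [-131.4   39.4] z207.0 F(chute) [ 0.4 -0.2] Fz0.6 gap47.4
82 t12.86 mid [-131.8   35. ] z206.9 F(chute) [ 0.2 -0.7] Fz0.1 gap47.5
73 t13.17 mid [-130.7   29.6] z207.0 F(chute) [ 0.1 -1.2] Fz-0.3 gap47.2
65 t13.46 mid [-129.1   25.3] z207.0 F(chute) [ 0.4 -1.3] Fz0.1 gap47.6
adv t13.81 mid [-118.6   25.3] z207.0 F(chute) [ 0.9 -1.1] Fz1.1 gap47.4
adv t14.12 mid [-110.6   25.2] z207.0 F(chute) [ 0.5 -0.6] Fz-0.2 gap47.3
adv t14.43 mid [-102.7   25.1] z207.0 F(chute) [ 1.  -1.5] Fz0.4 gap47.6
adv t14.73 mid [-94.7  25.1] z207.0 F(chute) [ 0.9 -2.2] Fz0.5 gap47.5
adv t15.04 mid [-86.6  25.1] z206.9 F(chute) [ 0.7 -2.1] Fz0.3 gap47.2
adv t15.35 mid [-78.6  25.1] z206.9 F(chute) [ 0.8 -1.4] Fz-0.0 gap47.4
adv t15.66 mid [-70.6  25.1] z206.9 F(chute) [ 1.1 -2. ] Fz-0.9 gap47.7
adv t15.97 mid [-62.6  25.1] z206.9 F(chute) [ 2.3 -0.9] Fz0.2 gap47.7
adv t16.27 mid [-54.6  25.1] z206.8 F(chute) [ 1.6 -3.8] Fz-1.0 gap47.2
```

View pics/c4.png

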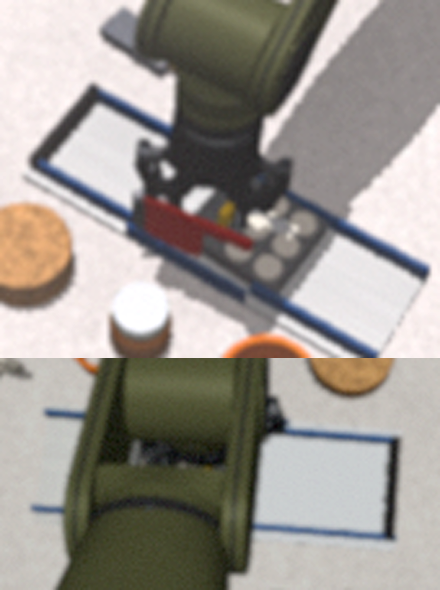

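The tray has moved with the finger: its rear is at about x=-140 mm, so its nose is at about -38 mm, beside the open blade. Next I ease finger A clear of the hinge post and keep pushing with a force guard.

Run:
```python
from h import *
Z=207
def snap(i):
    for n in("scene","top"): cv2.imwrite(f"pics/{n}{i}.png",vision.capture(n)[:,:,::-1])
r.movel(pos((-50,23.5),Z),vel=40); st("ease")
r.movel(pos((-47,16.5),Z),vel=40); st("released"); snap(5)
x=-47;f0=None
while x<104:
    x+=6 if x<88 else 1.5
    r.movel(pos((x,16.5),Z),vel=60 if x<88 else 25); s,f=st("%.0f"%x if x>60 or x<0 else "."); fx=(f[:2]@RC)[0]
    if fx<-5: print("contact"); break
snap(6)
S=cv2.imread("pics/scene6.png")[140:250,215:350]; S5=cv2.imread("pics/scene5.png")[140:250,215:350]
k=lambda c:cv2.convertScaleAbs(cv2.resize(c,(440,int(440*c.shape[0]/c.shape[1])),interpolation=cv2.INTER_CUBIC),alpha=1.5)
cv2.imwrite("pics/c6.png",np.vstack([k(S5),k(S)])[:600])
```

```text
ease t16.66 mid [-49.8  24. ] z207.7 F(chute) [ 1.4 -0. ] Fz0.6 gap47.5
released t17.00 mid [-47.   16.2] z207.1 F(chute) [-0.9 -0.2] Fz0.5 gap47.5
-41 t17.35 mid [-40.5  16.5] z206.9 F(chute) [-0.5  0.5] Fz0.8 gap47.5
-35 t17.60 mid [-34.5  16.5] z206.9 F(chute) [-0.5 -1.7] Fz0.7 gap47.4
-29 t17.85 mid [-28.6  16.5] z207.0 F(chute) [-0.6 -0.5] Fz0.2 gap47.3
-23 t18.10 mid [-22.6  16.5] z207.0 F(chute) [-0.9  0.2] Fz0.2 gap47.4
-17 t18.35 mid [-16.6  16.5] z207.0 F(chute) [ 0.3 -0.1] Fz-0.8 gap47.4
-11 t18.60 mid [-10.6  16.5] z207.0 F(chute) [0.5 0.5] Fz0.2 gap47.4
-5 t18.85 mid [-4.6 16.5] z207.0 F(chute) [-0.4  0. ] Fz-0.5 gap47.6
. t19.10 mid [ 1.4 16.5] z207.0 F(chute) [-0.3 -0.6] Fz-0.2 gap47.5
. t19.35 mid [ 7.4 16.5] z207.0 F(chute) [ 0.1 -0.6] Fz-0.6 gap47.8
. t19.60 mid [13.4 16.5] z207.0 F(chute) [-0.6  0.1] Fz-0.1 gap47.4
. t19.85 mid [19.4 16.5] z207.0 F(chute) [-0.6 -0.9] Fz0.3 gap47.7
. t20.10 mid [25.4 16.5] z207.0 F(chute) [-0.6 -0.2] Fz0.6 gap47.4
. t20.35 mid [31.4 16.5] z207.0 F(chute) [ 0.  -1.3] Fz-1.3 gap47.4
. t20.60 mid [37.4 16.5] z207.0 F(chute) [-0.2  0.4]
[... 548 characters left out ...]
47.5
91 t22.99 mid [91.2 16.5] z207.0 F(chute) [-0.  -0.7] Fz-0.5 gap47.9
92 t23.24 mid [92.5 16.5] z207.0 F(chute) [ 0.3 -0.3] Fz0.3 gap47.5
94 t23.49 mid [94.  16.5] z207.0 F(chute) [-0.1  1.1] Fz-0.3 gap47.6
96 t23.74 mid [95.6 16.5] z207.0 F(chute) [ 0.6 -0.3] Fz-0.1 gap47.8
97 t23.99 mid [97.1 16.5] z207.0 F(chute) [-1.   0.3] Fz-0.5 gap47.4
98 t24.24 mid [98.6 16.5] z207.0 F(chute) [-0.9 -0.1] Fz0.3 gap47.6
100 t24.49 mid [100.1  16.5] z207.0 F(chute) [0.1 0.2] Fz0.1 gap47.0
102 t24.74 mid [101.6  16.5] z207.0 F(chute) [-0.1  0.6] Fz-0.2 gap48.1
103 t24.99 mid [103.1  16.5] z207.0 F(chute) [ 0.4 -0.3] Fz-1.5 gap47.5
104 t25.24 mid [104.   16.5] z206.9 F(chute) [-4.6  0.5] Fz1.1 gap47.7
```

```bash
python3 -c "
import cv2
i=cv2.imread('pics/c6.png');cv2.imwrite('pics/c6s.png',cv2.resize(i,(380,590)))"
```

```text
(no output)
```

View pics/c6s.png

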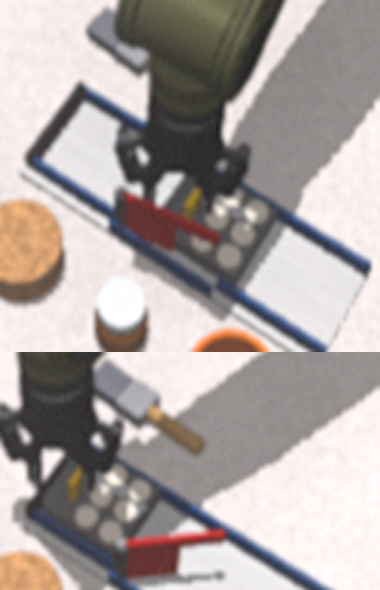

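The tray is at the stop: a 4.6 N reaction appeared at the predicted x. The gate has swung shut behind it. I'll confirm with a small extra nudge, back off, lift away and look.

Run:
```python
from h import *
r.movel(pos((105.1,16.5),207),vel=20); st("nudge")
r.movel(pos((96,16.5),207),vel=40); st("back")
r.movel(pos((96,16.5),330),vel=150); r.move_pose([300,420,420],ori(np.radians(65))); st("away")
im={}
for n in("scene","top"): im[n]=vision.capture(n)[:,:,::-1]; cv2.imwrite(f"pics/{n}7.png",im[n])
T=im["top"]; h=cv2.cvtColor(T,cv2.COLOR_BGR2HSV)
y=cv2.inRange(h,(20,130,60),(35,255,255)); y[:170]=0;y[240:]=0;y[:,:145]=0;y[:,300:]=0
q=cv2.findNonZero(y).reshape(-1,2).mean(0); print("tab top chute",(ray("top",[q],52)[0,:2]-O)@RC,"expected 90")
k=lambda c:cv2.convertScaleAbs(cv2.resize(c,(560,int(560*c.shape[0]/c.shape[1])),interpolation=cv2.INTER_CUBIC),alpha=1.5)
cv2.imwrite("pics/c7.png",np.vstack([k(T[140:240,90:440]),k(im["scene"][140:280,140:380])])[:600])
```

```text
nudge t25.59 mid [104.3  16.5] z207.0 F(chute) [-6.9  0.2] Fz2.3 gap47.5
back t25.97 mid [96.  16.5] z207.1 F(chute) [-0.7  0.5] Fz0.4 gap47.2
away t29.13 mid [-431.5 -287.2] z419.8 F(chute) [ 0.4 -0.2] Fz-0.1 gap47.5
tab top chute [87.5725752  -2.36027629] expected 90
```

View pics/c7.png

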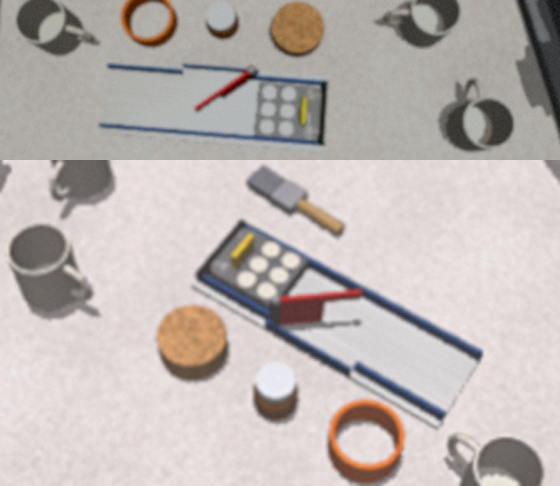

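The tray sits against the black stop at (322,110), the gate is shut behind it and the bystanders are where they were. The tab reads 2.4 mm short of nominal. My measurement of the stop face was 3.2 mm short in the same direction, so that fits contact.

```bash
python3 -c "
from rig import *
sign_off()"
```

```text
the job is handed in; nothing more can be done
```

The job is done and handed in. One finger swung the gate open and held it while the other pushed the tray by its tab. Once the tray's side kept the gate open, I moved the holding finger off it and pushed on to the stop. It took about 29 s of the 54 s allowed.

- **Tray at the stop:** the push force rose to 4.6 N, then 6.9 N with a small extra nudge, where contact was expected. The final pictures show the tray against the stop.
- **Gate and surroundings:** the final pictures show the gate shut behind the tray. The things around the chute look undisturbed by eye; I did not measure their positions.
- **Forces:** readings stayed under 10 N. The highest was 9.7 N, when I touched the fingertips to the chute floor to find their height.
- **Disagreement:** the top camera put the tab 2.4 mm short of its nominal end position. My chute fit had the stop face 3.2 mm short in the same direction, so I took this as calibration error, not a gap.

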